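# Hang the spare rover wheel on the sprung twin J-hook

## Task

Lift the spare wheel out of its pipe cradle by the top of its rim and hang it by the rim on the twin J-hook of the pipe stand, both prongs inside the rim. Press the rim fully home to the bottom of both prongs, past the sprung rollers, but gently: the load on the hook must never pass 35 N. Then let go; do not knock the stand, and leave the charger, the tape and the screwdriver where they are.

Things in the scene. Friction and masses are not known exactly. Their poses are not given: they have to be found in the camera images.
- wheel_center (a point): Wheel upright in the cradle, 170-240 g: black rim, 200 mm outer and 164 mm inner diameter (18 mm thick), 20 mm wide along the axle; 3 spokes (one straight up from the hub, 12 mm wide in the plane, 8 mm along the axle), hub 32 mm. Point: hub centre, half-way up. x: axle, level; y: level, in the wheel's plane; z: up. It can swing about the fingers that pinch its rim.
- cradle: Fixed cradle of white pipe. Origin on the table under the wheel's centre, x along the axle, y along the wheel. Two rails (20 mm pipe, centres 22.5 mm either side of the wheel's mid-plane, tops 55 mm high, 170 mm long) keep the wheel upright with 2.5 mm play; cross bars carry it, hub 105 mm above the table. The wheel comes out straight up.
- stand: Fixed stand: base plate 200x140x12 mm, post axis 78 mm along +x of the origin, post and sleeve end 20 mm below the bed. The hook reaches from the post along -x: two equal J prongs side by side, 10 mm wide, centred 27 mm either side of the origin in y, open between them. Origin on the table under the middle of the hook; x points from the tips to the post, z up. A hung wheel has its axle along x.
- hook_foot (a point): Same point and axes as the stand. The hook's height is NOT reported: its bed (bottom of both prongs, 6 mm bar) is 219 to 245 mm above the table; find it by feel or sight. The bed does not give. Tips: inner faces 12.5 mm on the -x side of this point at 8 mm above the bed, then flared outward, up to 17 mm above it. With the rim fully home the wheel's centre is 77 mm below the bed.
- keeper (a joint): Travel (m) of the two sprung black rollers (one per prong, moving together) on the +x side: 18 mm diameter, centres 14.5 mm along +x and 9 mm above the bed. At 0 the gap from tip to roller is 18 mm, less than the 20 mm rim; they yield along +x (3 N, then 0.3 N per mm). The wheel's weight alone does not bring the rim home: push it down with 7 to 18 N all the way; let go half-way it sticks.
- seat_pin_l (a joint): Small light pin, 6 mm diameter, in the bed of the +y prong, pushed down by the rim: 0 standing 4 mm proud of the bed, 0.004 flush (rim fully home). Once home, the wheel at rest loads the hook with about 10 N (its weight, and the rollers squeezing the rim against the tips with 3.6 N on either side), which counts towards the load on the hook.
- seat_pin_r (a joint): The same pin in the bed of the -y prong.
- charger: Bystander: aluminium charger box 75 x 110 x 36 mm, origin at the centre of its underside.
- tape: Bystander: black roll of tape, 72 mm diameter, 19 mm high, lying flat, origin at the centre of its underside.
- driver: Bystander: screwdriver lying on the table, about 200 mm long, along its x axis.
Things that resemble listed ones, but are neither listed nor needed, are in the scene too. Of the things that look like the part that bears wheel_center, the smallest one is meant.

How it is judged:
By the outcome, as a careful person would: the job done as asked, in the order asked, and still so for the second after the job is handed in, with the robot touching nothing.
It also fails if it takes over 48 s, if anything falls off the work surface, if the arm or the gripper's body presses on something with over 40 N, if the wrist force passes 120 N, or if a joint passes its speed limit or range.

## Robot

A 6-joint arm with a two-finger parallel gripper is mounted at the origin on the work surface. World frame = base frame: x ahead of the robot, y to its left, z up, the work surface at z = 0. Lengths are in mm, angles in degrees, forces in N, time in s.
With the tool pointing down it reaches from about 300 to 850 mm from the base axis. Payload 4.2 kg.
Tool frame: the origin (TCP) lies midway between the tips of the shut fingers; the grasp point (between the pads) lies 19 mm behind it; x points along the fingers, z is the direction in which the jaws open and shut, and the axes are right-handed (so a half turn about x gives the same grasp; the last joint's range is limited). The gripper opens to 91 mm and grips with 3 to 60 N. Pads are 32 mm wide; open, the fingers measure 118 mm over their backs; the gripper's body (76 mm by 178 mm) begins 60 mm behind the grasp point.
Start: joints at [-76.719, 18.312, 89.639, -0, 72.044, -1.146], TCP at [143.262, -556.883, 213.976] pointing down, gripper open.
Joint ranges: [-177.97, 177.97], [-48.28, 115.42], [12.27, 149.76], [-77.06, 257.06], [2.81, 150.46], [-146.56, 146.56]. Speed limits (degrees/s): [147.25, 147.25, 180, 180, 180, 180].

## Interface

Orientations are given as [roll, pitch, yaw] about the fixed x, y, z axes, in that order (R = Rz(yaw) Ry(pitch) Rx(roll)).
In Python, from workcell import env gives the robot as it stands.
- The arm moves only by the tool send_rows, never from a script. Its argument "commands" is a list that holds one entry, the list of rows, each a list of 6 numbers: the shift along the tool's x, y, z normalised to -1 to 1, where 1 is 0.1 m, then the turn, a rotation vector about the tool's x, y, z normalised to -1 to 1, where 1 is 2 pi rad. In form: [[[x, y, z, wx, wy, wz], ...]]. A call has 1 to 20 rows; each row is the pose to reach, as a shift and turn from the pose commanded when the call began, along the tool's axes at that moment, turning the shorter way round; what a row does not reach only later rows make up. A row lasts 1/8 s, in which the tool goes at most 62.5 mm and 10.7 degrees, less where a joint would pass 70% of its speed; a pose out of reach is approached as far as the arm can. A call with a number of a shift or a turn outside -1 to 1 is refused whole. A call with a gripper value outside its range is refused whole. "jaw" is the closure, from -1 (fully open) to 1 (shut), so that 0 is half open, set as the call begins (left out, the last holds). The fingers move at their own pace and stop on an object; "force" is the grip in N (left out, the last holds). Time passes only in rows, so rows that repeat a pose let the fingers close. It gives the time, the measured TCP pose, the force and the opening at its end, in the units of the state.
- env.state(): the state, without advancing time (a new reading comes with each control period).
- env.grab_frame(name): name is "scene" or "side" or "wrist"; returns (picture, depth): 384x512x3 uint8, red, green, blue; 384x512 float32, mm along the optical axis (not along the pixel's ray), 0 where there is no reading.
- env.get_calibration(name): a dict with "mtx" (3x3 intrinsics, pixels), "camera_from_world" (4x4, takes a point from world to camera coordinates). Camera axes: x right, y up, looking along -z (the intrinsics and any distortion apply to the point x, -y, -z); pixel columns grow to the right and rows downward; lengths in mm; the calibration is good to about 2 mm. A picture is of the moment at which its call begins: read the wrist's pose just before it. get_calibration takes no time and is no camera call; for the wrist camera it gives the pose at the moment of the call.
- env.job_done(): hands the job in, once; it reports no verdict.
The state is a dict: "time_s": time; "qpos": joint angles; "qvel": joint speeds; "effort": joint torques, N m; "ee_pos": TCP position; "ee_rot": TCP orientation; "force": force on the tool from outside, world axes, zero at the start; "torque": the same for the moment, N m; "gripper_width": finger opening in mm.
Only numpy, scipy, OpenCV 4.12 (cv2) and the standard library are available. Lean on these libraries where they do the work, as an engineer would, in place of code of your own. Each camera call takes 0.05 s, during which the arm holds its last target.

## Working session

There is one attempt and no reset: what is moved stays moved. The work goes in short steps, Python scripts to look and compute and a tool call to move; the robot and the scene stay as the last step left them, time stands still between calls to the robot, and variables do not carry over. Pictures are saved under pics/ and viewed, and the job is handed in when it is done.

Besides the shell and the picture viewer there is one more tool, called after "Call:" by a JSON object that holds its "op" and its "data", one argument or row to a line. send_rows: Moves the arm, as the interface text tells. Its arguments: {"type":"object","properties":{"commands":{"type":"array","items":{"type":"array","items":{"type":"array","items":{"type":"number","minimum":-1,"maximum":1}}}},"jaw":{"type":"number"},"force":{"type":"number"}},"required":["commands"]}

```bash
mkdir -p pics; ls
python3 - <<'E'
from workcell import env
import cv2, numpy as np
print(env.state())
for n in ["scene","side","wrist"]:
    c=env.get_calibration(n); p,d=env.grab_frame(n)
    cv2.imwrite(f"pics/{n}0.png",p[:,:,::-1]); np.save(f"pics/{n}0d.npy",d); np.savez(f"pics/{n}0c.npz",**{k:np.array(v) for k,v in c.items()})
    print(n,c)
E
```

```text
pics
{'time_s': 0.0, 'qpos': array([-7.67177248e+01,  1.83514023e+01,  8.97085393e+01, -6.86849376e-04,
        7.20438142e+01, -1.14734305e+00]), 'qvel': array([-0.08631419,  0.0498014 , -0.12276709, -0.00523773,  0.0459308 ,
        0.00446343]), 'effort': array([-2.40055240e-03, -4.12459731e+01, -2.31970578e+01,  7.26151513e-02,
        4.57321142e-02, -1.14214556e-04]), 'ee_pos': array([ 143.14712508, -556.35476819,  213.1082302 ]), 'ee_rot': array([179.21325633,  89.89624221, 103.6430869 ]), 'force': array([-0.00830997,  0.20908508,  0.22698116]), 'torque': array([ 0.04269736, -0.05584393,  0.01483477]), 'gripper_width': 91.06526490722635}
scene {'mtx': array([[469.05006275,   0.        , 262.87282106],
       [  0.        , 469.05006275, 193.08212842],
       [  0.        ,   0.        ,   1.        ]]), 'camera_from_world': array([[ 2.56405529e-01,  9.66544833e-01,  6.87679275e-03,
        -1.28330486e+02],
       [-7.47680202e-01,  1.93826079e-01,  6.35142320e-01,
         2.69398942e+02],
       [ 6.12560626e-01, -1.67995644e-01,  7.72364514e-01,
        -1.50286440e+03],
  
[... 447 characters left out ...]
    [-5.20815659e-01,  5.90584052e-01,  6.16410194e-01,
        -1.04352455e+03],
       [ 0.00000000e+00,  0.00000000e+00,  0.00000000e+00,
         1.00000000e+00]])}
wrist {'mtx': array([[310.21008734,   0.        , 250.2030717 ],
       [  0.        , 310.21008734, 192.02129087],
       [  0.        ,   0.        ,   1.        ]]), 'camera_from_world': array([[ 2.49410557e-01, -9.68396903e-01, -1.34633675e-03,
        -5.74884400e+02],
       [ 9.25093376e-01,  2.38668373e-01, -2.95363595e-01,
         3.22820117e+01],
       [ 2.86350519e-01,  7.24213117e-02,  9.55383972e-01,
        -3.91465798e+02],
       [ 0.00000000e+00,  0.00000000e+00,  0.00000000e+00,
         1.00000000e+00]])}
```

View pics/scene0.png

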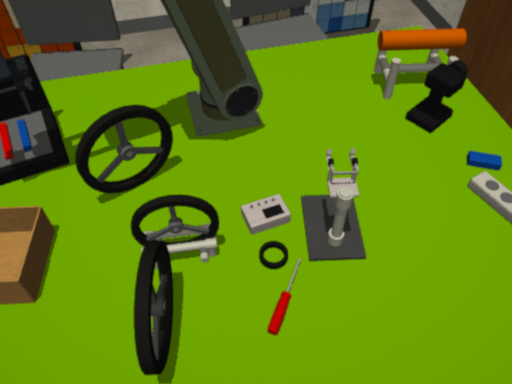

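View pics/side0.png

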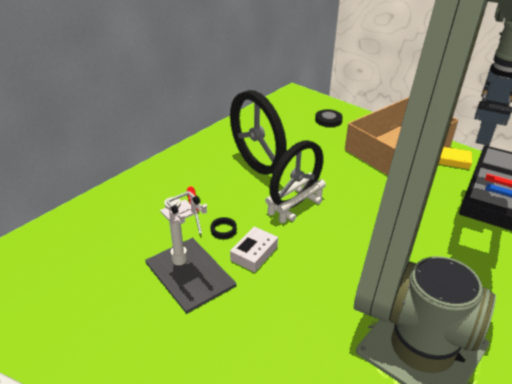

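View pics/wrist0.png

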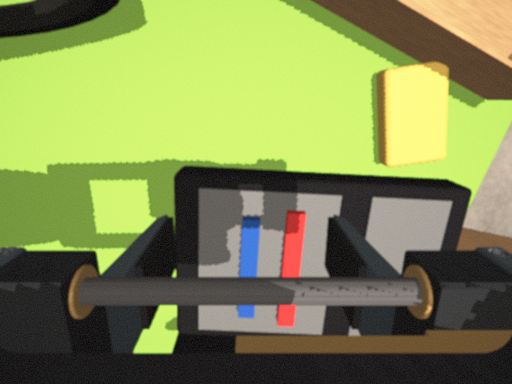

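The scene view shows three wheels: A at about (125,148), lying or leaning near the robot; B at (175,222), standing in the white pipe cradle; and C at (155,305), a large one standing in front. B looks smallest and is the one in the cradle. I'll measure them and enlarge a crop to confirm.

```bash
cat > h.py <<'E'
import numpy as np, cv2
def cloud(d,c):
    K=c['mtx'];T=c['camera_from_world']
    v,u=np.mgrid[:d.shape[0],:d.shape[1]]
    P=np.stack([(u-K[0,2])/K[0,0]*d,-(v-K[1,2])/K[1,1]*d,-d],-1)
    W=(P-T[:3,3])@T[:3,:3]
    W[d<=0]=np.nan
    return W
def proj(p,c):
    K=c['mtx'];T=c['camera_from_world']
    q=np.atleast_2d(p)@T[:3,:3].T+T[:3,3]
    return np.stack([K[0,0]*q[:,0]/-q[:,2]+K[0,2],K[1,1]*-q[:,1]/-q[:,2]+K[1,2]],-1)
def load(n,k=0):
    return cv2.imread(f"pics/{n}{k}.png")[:,:,::-1],np.load(f"pics/{n}{k}d.npy"),dict(np.load(f"pics/{n}{k}c.npz"))
E
python3 - <<'E'
from h import *
for n in ["scene","side"]:
    p,d,c=load(n); W=cloud(d,c)
    print(n,"invalid frac",(d<=0).mean())
    hsv=cv2.cvtColor(p,cv2.COLOR_RGB2HSV)
    black=(p.max(-1)<60)
    m=black&(W[...,2]>8)
    lab,cc=cv2.connectedComponents(m.astype(np.uint8))
    for i in range(1,lab):
        k=cc==i
        if k.sum()<60: continue
        v,u=np.where(k); w=W[k]
        print(k.sum(),"px",int(u.mean()),int(v.mean()),"min",np.nanpercentile(w,2,axis=0).round(),"max",np.nanpercentile(w,98,axis=0).round())
p,d,c=load("scene")
a=cv2.resize(p[170:380,100:390],None,fx=2.7,fy=2.7,interpolation=cv2.INTER_CUBIC);cv2.imwrite("pics/cropA.png",a[:,:,::-1])
p,d,c=load("side")
a=cv2.resize(p[80:310,140:340],None,fx=2.6,fy=2.6,interpolation=cv2.INTER_CUBIC);cv2.imwrite("pics/cropB.png",a[:,:,::-1])
E
```

```text
scene invalid frac 0.0041046142578125
1844 px 220 90 min [  10. -131.   16.] max [179.  77. 451.]
3186 px 213 42 min [ 142. -100.  201.] max [175.  35. 463.]
88 px 508 6 min [-321. 1214.   10.] max [-265. 1231.   51.]
4436 px 27 118 min [ -89. -642.   12.] max [ 167. -474.  349.]
2096 px 438 95 min [168. 555.  13.] max [264. 682. 179.]
3399 px 122 147 min [ 210. -404.   16.] max [ 306. -185.  256.]
5528 px 159 281 min [ 488. -304.   22.] max [ 820. -123.  257.]
218 px 326 216 min [440. 154.   8.] max [540. 188.  17.]
144 px 272 210 min [448.  13.  33.] max [475.  58.  41.]
1293 px 36 254 min [ 360. -551.    9.] max [ 543. -514.   90.]
96 px 346 224 min [499. 201.   8.] max [554. 230.  15.]
316 px 273 254 min [541. -26.   8.] max [608.  37.  22.]
side invalid frac 0.003941853841145833
166 px 504 9 min [  79. -475.  530.] max [ 165. -138.  662.]
117 px 502 61 min [ 129. -534.  417.] max [ 171. -517.  433.]
144 px 499 72 min [ 122. -548.  391.] max [ 175. -515.  405.]
2482 px 270 143 min [ 475. -297.   19.] max [ 805. -109.  256.]
344 px 494 106 min [  90. -511.  324.] max [ 156. -461.  337.]
204 px 327 119 min [ 650. -711.    9.] max [ 739. -629.   25.]
1350 px 485 201 min [  -2. -747.   10.] max [ 173. -472.   54.]
235 px 223 227 min [534. -20.   9.] max [598.  44.  22.]
106 px 246 244 min [448.  17.  36.] max [472.  58.  41.]
1907 px 446 280 min [-48. -45. 210.] max [ 49.  48. 215.]
508 px 186 276 min [451. 163.   9.] max [553. 235.  16.]
657 px 418 347 min [-77.   1.  20.] max [55. 68. 75.]
```

View pics/cropA.png

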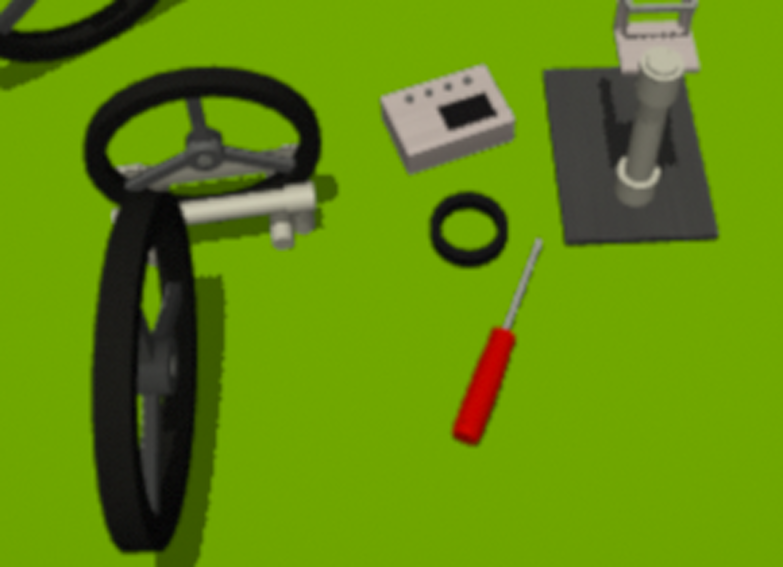

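View pics/cropB.png

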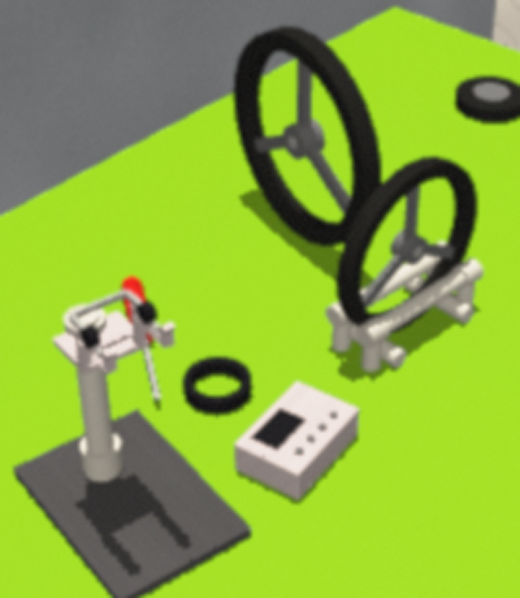

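Run:
```python
from h import *
from scipy.optimize import least_squares
pts=[]
for n in ["scene","side"]:
    p,d,c=load(n); W=cloud(d,c)
    black=(p.max(-1)<75)&(W[...,2]>60)&(W[...,0]>440)&(W[...,0]<860)&(W[...,1]<-80)&(W[...,1]>-330)
    w=W[black]; pts.append(w)
    print(n,len(w))
P=np.vstack(pts); src=np.r_[np.zeros(len(pts[0])),np.ones(len(pts[1]))]
# top view
img=np.zeros((500,800,3),np.uint8)
for q,s in zip(P,src):
    u=int((q[0]-440)*1.8); v=int((q[1]+340)*1.8)
    if 0<=u<800 and 0<=v<500: img[v,u]=(255,int(q[2]),0) if s else (0,int(q[2]),255)
cv2.imwrite("pics/top.png",img)
np.save("pics/P.npy",P)
```

```text
scene 5079
side 2371Traceback (most recent call last):
  File "<stdin>", line 14, in <module>
OverflowError: Python integer 256 out of bounds for uint8
```

Run:
```python
from h import *
pts=[];s=[]
for i,n in enumerate(["scene","side"]):
    p,d,c=load(n); W=cloud(d,c)
    black=(p.max(-1)<75)&(W[...,2]>60)&(W[...,0]>440)&(W[...,0]<860)&(W[...,1]<-80)&(W[...,1]>-330)
    w=W[black]; pts.append(w); s+= [i]*len(w)
P=np.vstack(pts)
img=np.full((500,800,3),255,np.uint8)
for q,k in zip(P,s):
    u=int((q[0]-440)*1.8); v=int((q[1]+340)*1.8); z=min(250,int(q[2]))
    if 0<=u<800 and 0<=v<500: img[v,u]=(255,z,0) if k else (0,z,255)
cv2.imwrite("pics/top.png",img)
np.savez("pics/P.npz",P=P,s=s)
```

```text
(no output)
```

View pics/top.png

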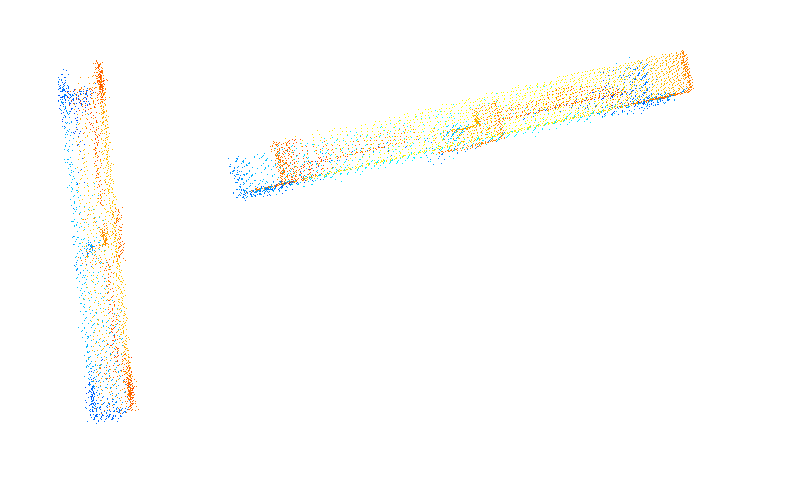

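```bash
cat >> h.py <<'E'
from scipy.optimize import least_squares
from scipy.spatial.transform import Rotation as Rn
def ringsdf(P,c,R,hw=10,ri=82,ro=100):
    q=(P-c)@R; a=np.abs(q[:,0])-hw; r=np.hypot(q[:,1],q[:,2]); b=np.abs(r-(ri+ro)/2)-(ro-ri)/2
    return np.hypot(np.maximum(a,0),np.maximum(b,0))+np.minimum(np.maximum(a,b),0)
def fitring(P,x0,tilt=True):
    # x: cx,cy,cz,yaw,tilt (about y)
    def R(x): return Rn.from_euler('ZY',[x[3],x[4]],degrees=True).as_matrix()
    f=lambda x: ringsdf(P,x[:3],R(x))
    for _ in range(2):
        r=least_squares(f,x0,loss='soft_l1',f_scale=1.5); x0=r.x
    return r.x,np.median(np.abs(f(r.x)))
E
python3 - <<'E'
from h import *
z=np.load("pics/P.npz");P,s=z['P'],z['s']
m=(P[:,0]<530)&(np.hypot(P[:,1]+207,P[:,2]-105)>76)
for k in (0,1,None):
    mm=m if k is None else m&(s==k)
    print(k,mm.sum(),[np.round(v,2) for v in fitring(P[mm],[493,-207,105,5,0])])
E
```

```text
0 1362 [array([ 4.9418e+02, -2.0923e+02,  1.0415e+02, -5.4700e+00, -6.0000e-02]), np.float64(0.77)]
1 879 [array([ 4.9272e+02, -2.0742e+02,  1.0557e+02, -5.5300e+00,  1.5000e-01]), np.float64(1.08)]
None 2241 [array([ 4.9374e+02, -2.0825e+02,  1.0466e+02, -5.4200e+00, -3.0000e-02]), np.float64(1.04)]
```

Run:
```python
from h import *
for n in ["scene","side"]:
    p,d,c=load(n); W=cloud(d,c)
    box=(W[...,0]>380)&(W[...,0]<640)&(W[...,1]>100)&(W[...,1]<300)
    m=box&(W[...,2]>8)&(W[...,2]<16)&(np.ptp(p,axis=-1)<30)
    m=cv2.morphologyEx(m.astype(np.uint8),cv2.MORPH_OPEN,np.ones((3,3)))>0
    q=W[m]; h=cv2.minAreaRect(q[:,:2].astype(np.float32)); print(n,"plate",h, np.median(q[:,2]))
    t=box&(W[...,2]>150); q=W[t]
    print("top pts",t.sum(),q.min(0),q.max(0))
    v,u=np.where(t); print("px",u.min(),u.max(),v.min(),v.max())
    x0,x1,y0,y1=u.min()-12,u.max()+12,v.min()-12,v.max()+12
    f=min(700/(x1-x0),560/(y1-y0))
    cv2.imwrite(f"pics/hook_{n}.png",cv2.resize(p[y0:y1,x0:x1],None,fx=f,fy=f,interpolation=cv2.INTER_CUBIC)[:,:,::-1])
    print("crop",x0,y0,f)
```

```text
scene plate ((524.4024658203125, 175.5049591064453), (136.9990997314453, 201.29522705078125), 78.01164245605469) 11.215626491501688
top pts 1131 [467.83259596 135.6664645  150.84520657] [589.6806262  216.63723129 237.84826144]
px 326 358 149 210
crop 314 137 6.588235294117647
side plate ((519.2813110351562, 180.12307739257812), (139.33294677734375, 200.67593383789062), 78.64054870605469) 12.554061391437232
top pts 855 [465.63456234 137.09349362 180.4164187 ] [587.94447561 220.61607188 240.42769766]
px 160 206 192 223
crop 148 180 10.0
```

View pics/hook_scene.png

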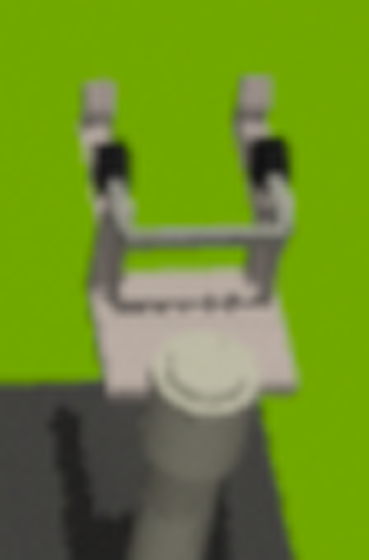

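View pics/hook_side.png

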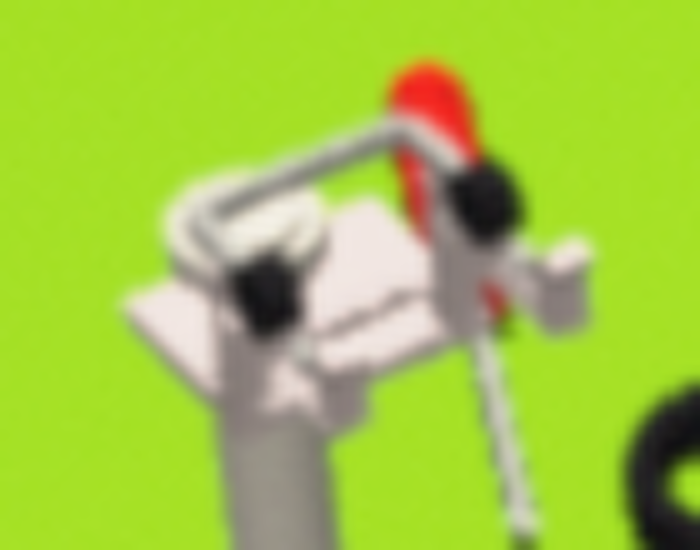

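Run:
```python
from h import *
p,d,c=load("scene"); W=cloud(d,c)
np.set_printoptions(suppress=True,precision=1)
def at(n,u,v,x0,y0,f):
    p,d,c=load(n);W=cloud(d,c); a=int(round(x0+u/f-.5));b=int(round(y0+v/f-.5)); return (a,b),W[b,a],p[b,a]
for nm,u,v in [("tipL",100,92),("tipR",257,88),("tipLbase",95,130),("rollL",110,165),("rollR",268,160),("barL",150,238),("barM",200,237),("barR",250,235),("plateFront",195,280),("plate",130,330),("platefrontL",100,290),("post",205,360)]:
    print("scene",nm,*at("scene",u,v,314,137,6.588))
for nm,u,v in [("tip-y",340,385),("tip+y",565,260),("roll-",485,200),("roll+",268,295),("barM",310,170),("barend",400,130),("plate",370,240),("post",240,250),("bedR",515,260),("bedL",310,355)]:
    print("side",nm,*at("side",u,v,148,180,10))
# all hook points in stand frame, guess yaw -11.7
th=np.radians(-11.7); 
pts=[];col=[]
for n in ["scene","side"]:
    p,d,c=load(n); W=cloud(d,c)
    box=(W[...,0]>440)&(W[...,0]<620)&(W[...,1]>110)&(W[...,1]<240)&(W[...,2]>170)&(W[...,2]<300)
    pts.append(W[box]);col.append(p[box])
P=np.vstack(pts);C=np.vstack(col);np.savez("pics/hook.npz",P=P,C=C,s=np.r_[np.zeros(len(pts[0])),np.ones(len(pts[1]))])
ex=np.array([np.cos(th),np.sin(th)]);ey=np.array([-ex[1],ex[0]])
X=P[:,:2]@ex;Y=P[:,:2]@ey
print(X.min(),X.max(),Y.min(),Y.max())
im=np.full((560,780,3),80,np.uint8)
X0=X.min()-5
s=np.r_[np.zeros(len(pts[0])),np.ones(len(pts[1]))]
for x,y,z,cc,k in zip(X,Y,P[:,2],C,s):
    # left: x-z ; right: x-y (per camera tint by marker)
    u=int((x-X0)*2.8);v=int(540-(z-165)*3)
    if 0<=v<560 and u<380: cv2.circle(im,(u,v),1,tuple(int(t) for t in cc[::-1]),-1)
    v=int((y-Y.min()+5)*2.8)+20
    if 0<=v<560: cv2.circle(im,(u+390,v),1,tuple(int(t) for t in cc[::-1]) if k else (0,int(z),255),-1)
cv2.imwrite("pics/hookpc.png",im);print(X0,Y.min())
```

```text
scene tipL (329, 150) [471.2 160.7 234.8] [151 143 131]
scene tipR (353, 150) [482.3 214.8 232. ] [152 142 132]
scene tipLbase (328, 156) [474.9 158.8 219.5] [152 141 134]
scene rollL (330, 162) [505.8 150.6 233.6] [25 25 25]
scene rollR (354, 161) [517.3 202.6 234.9] [23 23 24]
scene barL (336, 173) [538.2 152.9 231.5] [109 111  97]
scene barM (344, 172) [539.9 170.8 231.7] [133 136 120]
scene barR (351, 172) [543.  186.  230.8] [130 134 117]
scene plateFront (343, 179) [523.3 181.5 186.9] [181 171 159]
scene plate (333, 187) [539.  151.6 185.6] [184 172 163]
scene platefrontL (329, 181) [521.2 148.3 187.3] [140 131 123]
scene post (345, 191) [566.  168.1 198. ] [189 187 165]
side tip-y (182, 218) [481.3 214.2 226.1] [134 123 120]
side tip+y (204, 206) [467.7 163.1 234.4] [220 203 196]
side roll- (196, 200) [494.5 160.7 235.2] [27 24 27]
side roll+ (174, 209) [506.  213.1 236.2] [29 29 32]
side barM (178, 196) [536.2 174.9 232.9] [166 172 147]
side barend (188, 192) [531.  150.3 232.3] [196 171 161]
side plate (184, 204) [549.1 150.3 188.8] [241 230 226]
side post (172, 204) [558.1 177.  200.2] [225 221 207]
side bedR (199, 206) [485.2 161.7 224.2] [172 165 158]
side bedL (178, 215) [496.  212.2 224.8] [187 183 174]
422.28637169850856 543.3507840237066 245.33426895828788 313.3357040788998
417.28637169850856 245.33426895828788
```

View pics/hookpc.png

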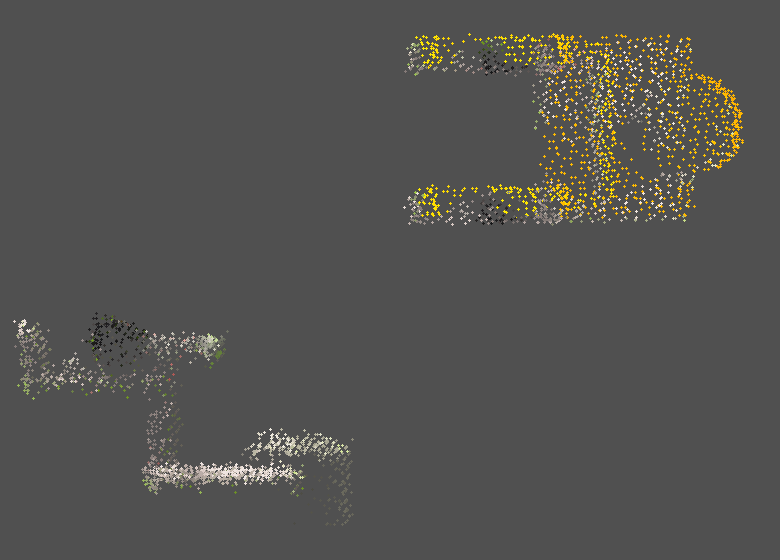

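```bash
cat >> h.py <<'E'
def Rt(e): return Rn.from_euler('xyz',e,degrees=True).as_matrix()
def goal(st,pos,yaw_jaw,cmd=None):
    """row (normalised) from pose (pos,R) to tool down, jaw axis z at yaw_jaw (mod 180)"""
    R0=Rt(st['ee_rot']) if cmd is None else cmd[1]; p0=st['ee_pos'] if cmd is None else cmd[0]
    best=None
    for y in (yaw_jaw,yaw_jaw+180):
        z=np.array([np.cos(np.radians(y)),np.sin(np.radians(y)),0]);x=np.array([0,0,-1.]);yy=np.cross(z,x)
        Rg=np.stack([x,yy,z],1)
        rv=Rn.from_matrix(R0.T@Rg).as_rotvec()
        if best is None or np.linalg.norm(rv)<np.linalg.norm(best[0]): best=(rv,Rg)
    sh=R0.T@(np.array(pos)-p0)/100
    return np.round(sh,4),np.round(best[0]/(2*np.pi),5),np.degrees(np.linalg.norm(best[0]))
E
python3 - <<'E'
from h import *
from workcell import env
st=env.state(); print(Rt(st['ee_rot']).round(3))
print(st['time_s'],st['ee_pos'],st['qpos'])
for p in [[350,-440,330],[493.7,-208.3,300],[493.7,-208.3,179]]: print(goal(st,p,-5.4))
# hook fits
z=np.load("pics/hook.npz");P,C,s=z['P'],z['C'],z['s']
th=np.radians(-11.7);ex=np.array([np.cos(th),np.sin(th)]);ey=np.array([-ex[1],ex[0]])
Q=np.stack([P[:,:2]@ex,P[:,:2]@ey,P[:,2]],1)
blk=C.max(1)<60
for k in (0,1):
    for side in (0,1):
        m=blk&(s==k)&((Q[:,1]>280) if side else (Q[:,1]<280))
        print(k,side,m.sum(),"roller min",np.percentile(Q[m],5,axis=0).round(1),"max",np.percentile(Q[m],95,axis=0).round(1),"med",np.median(Q[m],0).round(1))
        m=~blk&(s==k)&(Q[:,0]<440)&((Q[:,1]>280) if side else (Q[:,1]<280))
        print(k,side,m.sum(),"tip min",np.percentile(Q[m],3,axis=0).round(1),"max",np.percentile(Q[m],97,axis=0).round(1),"med",np.median(Q[m],0).round(1))
E
```

```text
[[-0.     0.968  0.249]
 [ 0.001  0.249 -0.968]
 [-1.    -0.    -0.001]]
0.15 [ 143.14979708 -556.50884073  213.32924986] [-7.67200503e+01  1.83421901e+01  8.96895478e+01 -2.38774839e-03
  7.20438476e+01 -1.14414474e+00]
(array([-1.1659,  2.2935, -0.6146]), array([-1.9493e-01, -1.8000e-04, -1.3000e-04]), np.float64(70.17520349449413))
(array([-0.8635,  4.2624, -2.5002]), array([-1.9493e-01, -1.8000e-04, -1.3000e-04]), np.float64(70.17520349449413))
(array([ 0.3465,  4.2624, -2.4986]), array([-1.9493e-01, -1.8000e-04, -1.3000e-04]), np.float64(70.17520349449413))
0 0 22 roller min [458.7 247.6 231. ] max [468.2 254.8 237.4] med [463.8 250.3 233.9]
0 0 46 tip min [428.3 246.3 216.1] max [439.  256.3 235.1] med [432.8 250.6 226. ]
0 1 28 roller min [456.3 300.6 224.8] max [468.7 308.  237.1] med [463.3 303.  234.5]
0 1 45 tip min [427.9 299.9 216.2] max [438.2 310.  235.8] med [432.4 305.6 227.1]
1 0 33 roller min [450.9 252.2 225.5] max [465.  258.8 239.2] med [453.6 256.9 232.2]
1 0 51 tip min [423.8 249.2 214.9] max [437.1 259.1 237.1] med [426.4 255.2 224.6]
1 1 30 roller min [449.6 306.1 227.6] max [461.6 312.9 238.7] med [454.9 311.  234.5]
1 1 56 tip min [424.2 302.6 214.8] max [439.3 313.2 237.6] med [427.  308.5 223.8]
```

Call:
{"op": "send_rows", "data": {
  "commands": [
    [[-1,0.3,-0.2,-0.04,0,0],[-1,1,-0.6,-0.08,0,0],[-1,1,-0.6,-0.11,0,0],[-1,1,-0.6,-0.14,0,0],[-1,1,-0.6,-0.17,0,0],[-1,1,-0.6,-0.195,0,0],[-1,1,-0.6,-0.195,0,0]]
  ]
}}

```text
time_s: 1.02
ee_pos: [225.1, -473.6, 313.7]
ee_rot: [121.8, 90.0, 116.7]
force: [-0.3, 0.3, 0.3]
gripper_width: 91.3
```

Run:
```python
from h import *
from workcell import env
st=env.state(); print(Rt(st['ee_rot']).round(3)); print(st)
print(goal(st,[493.7,-208.3,300],-5.4))
```

```text
[[-0.     0.09   0.996]
 [ 0.001  0.996 -0.09 ]
 [-1.     0.001 -0.   ]]
{'time_s': 1.025, 'qpos': array([-6.58323841e+01,  1.10037684e+01,  8.54482548e+01, -1.55242653e-03,
        8.35834713e+01, -6.06873690e+01]), 'qvel': array([-1.49916481e-01, -2.90763280e-02, -6.32045639e-02, -2.74062487e-02,
        2.97610038e-02, -4.45033808e+01]), 'effort': array([ 3.95971723e-02, -3.55155909e+01, -2.45302320e+01,  3.35813049e-03,
        8.91607697e-02,  5.29587138e-01]), 'ee_pos': array([ 225.12715705, -473.62153102,  313.65842106]), 'ee_rot': array([121.80114769,  89.96447204, 116.65630654]), 'force': array([-0.26187335,  0.30250098,  0.26626763]), 'torque': array([ 0.0205965 , -0.11174172,  0.04094886]), 'gripper_width': 91.3161790351488}
(array([0.1373, 2.8833, 2.437 ]), array([ 7.1e-04, -5.0e-05, -8.0e-05]), np.float64(0.25762040518154733))
```

Call:
{"op": "send_rows", "data": {
  "commands": [
    [[0,0.48,0.4,0,0,0],[0,0.96,0.81,0,0,0]]
  ]
}}

```text
time_s: 1.27
ee_pos: [314.9, -385.5, 313.5]
ee_rot: [99.8, 90.0, 94.3]
force: [0.4, -0.1, -0.6]
gripper_width: 91.1
```

Call:
{"op": "send_rows", "data": {
  "commands": [
    [[0,0.48,0.4,0,0,0],[0,0.96,0.81,0,0,0]]
  ]
}}

```text
time_s: 1.52
ee_pos: [404.5, -297.2, 313.8]
ee_rot: [-89.9, 90.0, -95.3]
force: [-0.1, -0.6, -0.3]
gripper_width: 91.4
```

Call:
{"op": "send_rows", "data": {
  "commands": [
    [[0,0.48,0.4,0,0,0],[0,0.96,0.81,0,0,0],[0,0.96,0.81,0,0,0],[0,0.96,0.81,0,0,0]]
  ]
}}

```text
time_s: 2.02
ee_pos: [492.8, -210.8, 313.6]
ee_rot: [-160.3, 89.9, -165.7]
force: [-0.6, 0.0, -0.1]
gripper_width: 91.3
```

```bash
cat > snap.py <<'E'
import sys
from h import *
from workcell import env
def snap(k,names=("scene","side","wrist")):
    for n in names:
        c=env.get_calibration(n); p,d=env.grab_frame(n)
        cv2.imwrite(f"pics/{n}{k}.png",p[:,:,::-1]); np.save(f"pics/{n}{k}d.npy",d); np.savez(f"pics/{n}{k}c.npz",**{a:np.array(v) for a,v in c.items()})
E
python3 - <<'E'
from snap import *
snap(1,("wrist",))
st=env.state(); print(st['time_s'],st['ee_pos'],st['ee_rot'],st['qpos'])
print(goal(st,[493.7,-208.3,179],-5.4))
p,d,c=load("wrist",1);W=cloud(d,c)
m=(p.max(-1)<75)&(W[...,2]>60)&(W[...,2]<225)&(abs(W[...,0]-493)<40)&(abs(W[...,1]+208)<120)
q=W[m];print(m.sum(),q.min(0),q.max(0))
print([np.round(v,2) for v in fitring(q[np.hypot(q[:,1]+208,q[:,2]-105)>76],[493,-208,105,-5,0])])
E
```

```text
2.075 [ 492.38563631 -211.39670693  313.75227605] [-152.75252805   89.94021613 -158.16753724] [-2.44380473e+01  1.20986922e+01  8.40251503e+01 -4.34450900e-02
  8.39174851e+01 -1.90184190e+01]
(array([1.3475, 0.0327, 0.0114]), array([-4.0e-05, -1.5e-04,  8.0e-05]), np.float64(0.061639170312443974))
3010 [ 479.16728039 -286.73142482  117.22640968] [ 511.16935155 -109.99574847  205.58553571]
[array([ 4.9288e+02, -2.0859e+02,  1.0368e+02, -6.0100e+00, -4.5000e-01]), np.float64(0.37)]
```

View pics/wrist1.png

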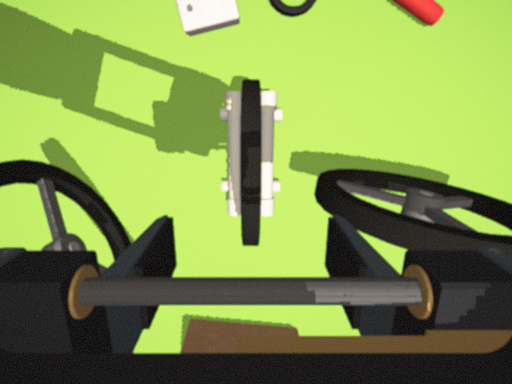

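The rim runs along column 250 (rows 80–245), square to the jaws and midway between them. The wheel B fit gives 200 mm diameter at (493, -208), hub height 104–105 mm, so B is the wheel meant (C is about 250 mm). Descending.

Call:
{"op": "send_rows", "data": {
  "commands": [
    [[0.3,0.03,0.01,0,0,0],[0.7,0.03,0.01,0,0,0],[1,0.03,0.01,0,0,0]]
  ]
}}

```text
time_s: 2.45
ee_pos: [492.7, -209.2, 212.7]
ee_rot: [-174.5, 89.9, 180.0]
force: [-0.2, -0.6, -0.8]
gripper_width: 91.1
```

Call:
{"op": "send_rows", "data": {
  "commands": [
    [[0.2,0,0,0,0,0],[0.34,0,0,0,0,0],[0.34,0,0,0,0,0]]
  ]
}}

```text
time_s: 2.82
ee_pos: [493.4, -208.5, 179.4]
ee_rot: [167.6, 89.9, 162.1]
force: [0.6, -0.2, 0.8]
gripper_width: 91.5
```

Call:
{"op": "send_rows", "data": {
  "commands": [
    [[0,0,0,0,0,0],[0,0,0,0,0,0],[0,0,0,0,0,0],[0,0,0,0,0,0],[0,0,0,0,0,0],[0,0,0,0,0,0]]
  ],
  "jaw": 1,
  "force": 40
}}

```text
time_s: 3.58
ee_pos: [494.5, -207.8, 179.9]
ee_rot: [-82.5, 90.0, -87.8]
force: [-0.4, -0.2, 0.3]
gripper_width: 34.2
```

Call:
{"op": "send_rows", "data": {
  "commands": [
    [[0,0,0,0,0,0],[0,0,0,0,0,0],[0,0,0,0,0,0]]
  ]
}}

```text
time_s: 3.95
ee_pos: [494.4, -207.8, 179.9]
ee_rot: [-169.4, 90.0, -174.8]
force: [-0.2, -0.2, 0.1]
gripper_width: 20.0
```

Run:
```python
from snap import *
st=env.state(); print(st['time_s'],st['ee_pos'],st['force'],st['gripper_width'],Rt(st['ee_rot']).round(4))
snap(2,("side",))
p,d,c=load("side",2)
cv2.imwrite("pics/side2crop.png",cv2.resize(p[60:310,200:450],None,fx=2.3,fy=2.3,interpolation=cv2.INTER_CUBIC)[:,:,::-1])
```

```text
3.95 [ 494.36792547 -207.82966777  179.9076195 ] [-0.16966883 -0.16850917  0.13451537] 19.995625425402913 [[-2.000e-04  9.360e-02  9.956e-01]
 [-0.000e+00  9.956e-01 -9.360e-02]
 [-1.000e+00 -0.000e+00 -2.000e-04]]
```

View pics/side2crop.png

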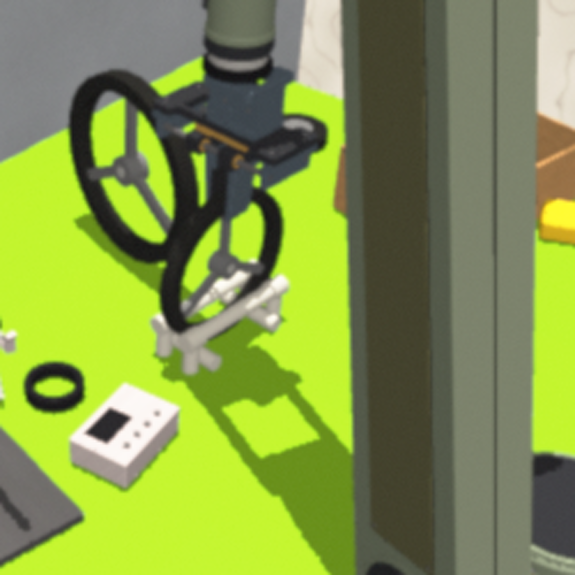

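Grip is good: opening 20.0 mm, pinched at the top of the rim. Lifting straight up.

Call:
{"op": "send_rows", "data": {
  "commands": [
    [[-0.04,0,0,0,0,0],[-0.12,0,0,0,0,0],[-0.24,0,0,0,0,0],[-0.38,0,0,0,0,0],[-0.52,0,0,0,0,0],[-0.64,0,0,0,0,0],[-0.72,0,0,0,0,0],[-0.75,0,0,0,0,0],[-0.75,0,0,0,0,0]]
  ]
}}

```text
time_s: 5.12
ee_pos: [494.4, -207.8, 254.9]
ee_rot: [-179.5, 90.0, 175.1]
force: [-0.0, 0.4, -0.9]
gripper_width: 19.4
```

Run:
```python
from snap import *
snap(3,("side",))
st=env.state(); print(st['time_s'],st['ee_pos'],st['force'],st['torque'],st['gripper_width'],Rt(st['ee_rot']).round(4))
p,d,c=load("side",3)
cv2.imwrite("pics/side3crop.png",cv2.resize(p[60:310,200:450],None,fx=2.3,fy=2.3,interpolation=cv2.INTER_CUBIC)[:,:,::-1])
for y in (-5.6,-11.7): print(goal(st,[413.8,199.7,255],y))
```

```text
5.175 [ 494.23454214 -207.78201346  254.56416042] [ 0.87509292 -0.02085061 -1.19086604] [-0.07228913 -0.06161257  0.03228986] 19.630964227363048 [[-7.000e-04  9.370e-02  9.956e-01]
 [ 2.000e-04  9.956e-01 -9.370e-02]
 [-1.000e+00  2.000e-04 -7.000e-04]]
(array([-2.8000e-03,  3.9815e+00, -1.1825e+00]), array([ 6.2e-04, -1.2e-04, -3.0e-05]), np.float64(0.22886477586928758))
(array([-2.8000e-03,  3.9815e+00, -1.1825e+00]), array([ 1.757e-02, -1.200e-04, -2.000e-05]), np.float64(6.324746495412929))
```

View pics/side3crop.png

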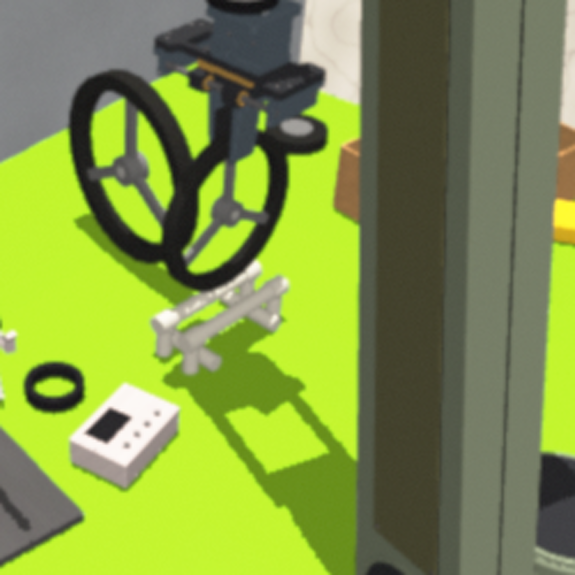

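Call:
{"op": "send_rows", "data": {
  "commands": [
    [[0,0.08,-0.02,0,0,0],[0,0.22,-0.07,0,0,0],[0,0.42,-0.13,0,0,0],[0,0.68,-0.2,0,0,0],[0,1,-0.3,0,0,0]]
  ]
}}

```text
time_s: 5.8
ee_pos: [473.3, -103.6, 254.9]
ee_rot: [81.0, 90.0, 75.7]
force: [1.1, 0.7, -1.9]
gripper_width: 19.4
```

Call:
{"op": "send_rows", "data": {
  "commands": [
    [[0,0.33,-0.1,0,0,0],[0,0.66,-0.2,0,0,0],[0,1,-0.3,0,0,0]]
  ]
}}

```text
time_s: 6.18
ee_pos: [452.3, -0.9, 255.1]
ee_rot: [57.2, 90.0, 51.9]
force: [0.4, -0.2, -1.8]
gripper_width: 19.6
```

Call:
{"op": "send_rows", "data": {
  "commands": [
    [[0,0.33,-0.1,0,0,0],[0,0.66,-0.2,0,0,0],[0,1,-0.3,0,0,0]]
  ]
}}

```text
time_s: 6.55
ee_pos: [431.6, 101.2, 255.1]
ee_rot: [56.2, 90.0, 50.8]
force: [0.1, 0.7, -2.0]
gripper_width: 19.8
```

Call:
{"op": "send_rows", "data": {
  "commands": [
    [[0,0.32,-0.1,0.004,0,0],[0,0.58,-0.17,0.008,0,0],[0,0.78,-0.22,0.013,0,0],[0,0.92,-0.26,0.0176,0,0],[0,0.98,-0.28,0.0176,0,0],[0,0.98,-0.28,0.0176,0,0],[0,0.98,-0.28,0.0176,0,0],[0,0.98,-0.28,0.0176,0,0]]
  ]
}}

```text
time_s: 7.55
ee_pos: [414.3, 199.0, 254.9]
ee_rot: [-69.9, 90.0, -81.7]
force: [-0.4, 0.2, -1.8]
gripper_width: 19.7
```

Run:
```python
from snap import *
snap(4)
st=env.state(); print(st['time_s'],st['ee_pos'],st['force'],st['torque'],st['gripper_width'],Rt(st['ee_rot']).round(4))
```

```text
7.7 [414.31636492 199.13573917 254.91640387] [-0.52574622 -0.92420754 -2.82918955] [ 0.0028096  -0.13284227 -0.01416106] 19.62835294556128 [[ 0.000e+00  2.035e-01  9.791e-01]
 [-1.000e-04  9.791e-01 -2.035e-01]
 [-1.000e+00 -1.000e-04  0.000e+00]]
```

View pics/side4.png

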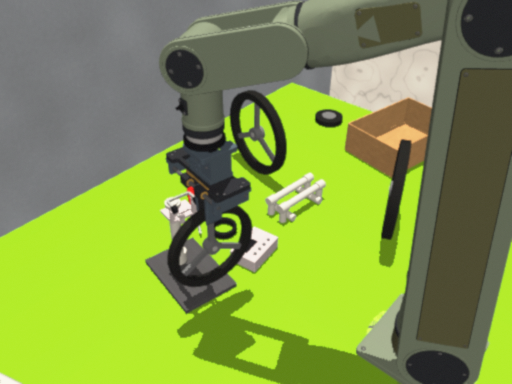

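View pics/wrist4.png

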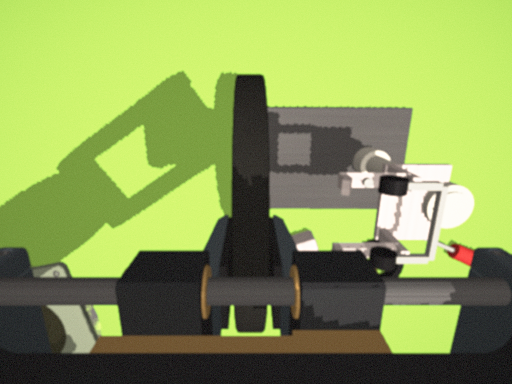

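View pics/scene4.png

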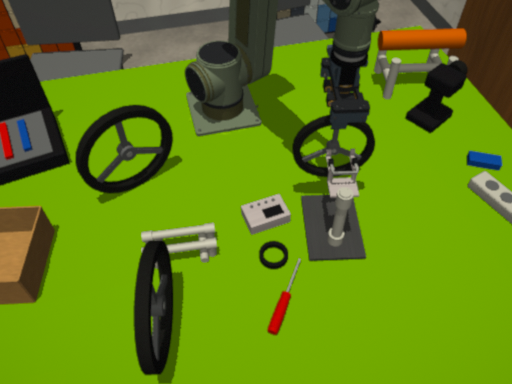

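Run:
```python
from h import *
np.set_printoptions(suppress=True,precision=2)
tcp=np.array([414.3,199.1,254.9]);c0=tcp-[0,0,75]
th=np.radians(-11.7);ex=np.array([np.cos(th),np.sin(th),0]);ey=np.array([-ex[1],ex[0],0])
for n in ["scene","side","wrist"]:
    p,d,c=load(n,4);W=cloud(d,c); q=W.reshape(-1,3)-c0
    a=q@ex;r=np.hypot(q@ey,q[:,2])
    m=(np.abs(a)<22)&(r>76)&(r<108)&(p.max(-1).ravel()<80)&~((np.abs(q@ey)<25)&(q[:,2]>40))
    P=W.reshape(-1,3)[m]
    x,e=fitring(P,[*c0,-11.7,0]); dd=x[:3]-tcp
    print(n,m.sum(),x,e,"wheel-tcp in stand axes",dd@ex,dd@ey,dd[2], "abs",x[:3]@ex,x[:3]@ey)
# wrist hook cloud
p,d,c=load("wrist",4);W=cloud(d,c)
Q=W.reshape(-1,3);C=p.reshape(-1,3)
Q=np.stack([Q@ex,Q@ey,Q[:,2]],1)
m=(Q[:,0]>418)&(Q[:,0]<560)&(Q[:,1]>235)&(Q[:,1]<325)&(Q[:,2]>170)&(Q[:,2]<250)
Q=Q[m];C=C[m];blk=C.max(1)<60
print("all",len(Q))
for s in (0,1):
    k=blk&((Q[:,1]>280)==s)&(Q[:,2]>215); print("roller",k.sum(),np.percentile(Q[k],4,axis=0),np.percentile(Q[k],96,axis=0))
    k=~blk&((Q[:,1]>280)==s)&(Q[:,0]<438); print("tip",k.sum(),np.percentile(Q[k],4,axis=0),np.percentile(Q[k],96,axis=0)) if k.sum() else None
    k=~blk&((Q[:,1]>280)==s)&(Q[:,0]>438)&(Q[:,0]<452); print("bed",k.sum(),np.percentile(Q[k],4,axis=0),np.percentile(Q[k],96,axis=0), np.median(Q[k],0)) if k.sum() else None
im=np.full((560,780,3),80,np.uint8)
for (x,y,z),cc in zip(Q,C):
    u=int((x-415)*2.8);v=int(540-(z-165)*5)
    if 0<=v<560 and u<380: cv2.circle(im,(u,v),1,tuple(int(t) for t in cc[::-1]),-1)
    v=int((y-235)*5)+20
    if 0<=v<560: cv2.circle(im,(u+390,v),1,tuple(int(t) for t in cc[::-1]),-1)
cv2.imwrite("pics/hookw.png",im)
cv2.imwrite("pics/wrist4crop.png",cv2.resize(p[130:290,280:500],None,fx=3.4,fy=3.4,interpolation=cv2.INTER_CUBIC)[:,:,::-1])
```

```text
scene 1388 [414.53 197.42 179.44 -11.66   0.24] 0.8707152220411372 wheel-tcp in stand axes 0.5631616421096123 -1.596564018564078 -75.45749716827245 abs 365.88022157722554 277.3814740424326
side 2053 [413.5  199.   181.18 -11.77   0.27] 0.7845489716023302 wheel-tcp in stand axes -0.7581282523946059 -0.2603022361431146 -73.72446853388365 abs 364.5589316827213 278.71773582485355
wrist 5665 [415.07 198.31 178.65 -12.26  -0.01] 0.34713917377736436 wheel-tcp in stand axes 0.9111937518572588 -0.6186733245703986 -76.24761097836944 abs 366.2282536869732 278.35936473642624
all 8615
roller 515 [452.06 248.86 221.85] [466.54 257.87 236.51]
tip 127 [427.85 254.4  212.83] [437.57 258.11 223.8 ]
bed 168 [438.94 253.41 214.46] [451.77 258.27 220.72] [445.81 256.76 218.24]
roller 455 [452.15 303.34 224.2 ] [465.46 311.67 236.83]
tip 326 [425.69 302.21 213.9 ] [437.38 311.94 235.12]
bed 303 [438.46 303.18 216.04] [451.51 312.1  222.91] [444.32 308.01 218.32]
```

View pics/hookw.png

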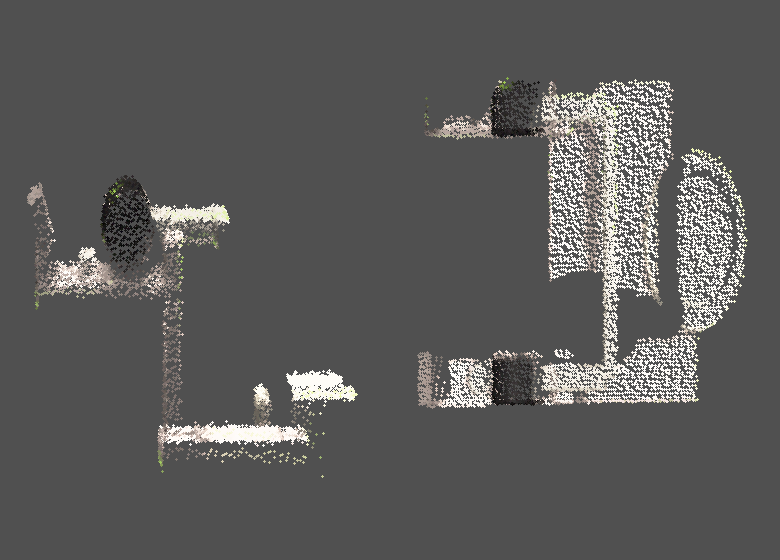

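View pics/wrist4crop.png

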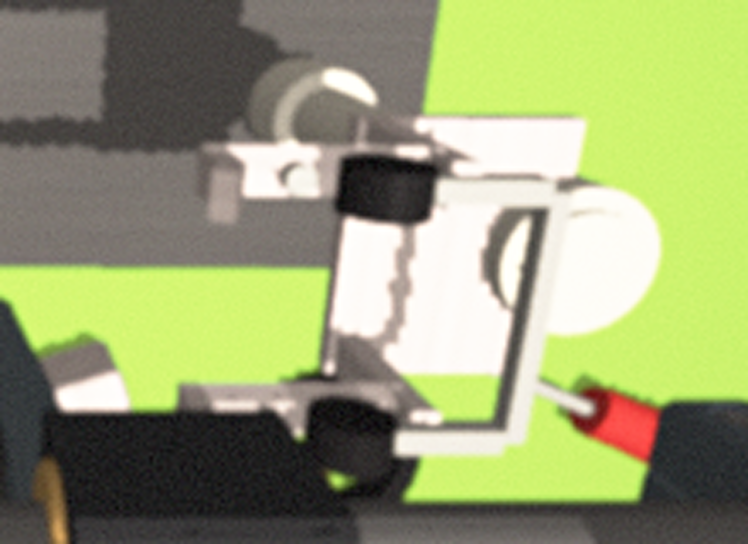

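The wrist view shows both rollers (crop px (385,185) and (350,440)), the pins, and the tips. In each camera's own frame, the wheel has to go about +77 mm along stand x and +1.5 mm along y, then about 36–38 mm down (bed at about 220 mm). I'll move over the hook with a small bias away from the rigid tips.

Call:
{"op": "send_rows", "data": {
  "commands": [
    [[0,0.005,0.06,0,0,0],[0,0.015,0.18,0,0,0],[0,0.015,0.32,0,0,0],[0,0.015,0.46,0,0,0],[0,0.015,0.6,0,0,0],[0,0.015,0.7,0,0,0],[0,0.015,0.76,0,0,0],[0,0.015,0.78,0,0,0],[0,0.015,0.78,0,0,0],[0,0.015,0.78,0,0,0]]
  ]
}}

```text
time_s: 8.95
ee_pos: [490.6, 185.2, 255.0]
ee_rot: [-165.6, 90.0, -177.3]
force: [-0.2, -0.4, -1.1]
gripper_width: 19.8
```

Run:
```python
from snap import *
snap(5)
st=env.state(); print(st['time_s'],st['ee_pos'],st['force'],st['torque'],st['gripper_width'])
np.set_printoptions(suppress=True,precision=2)
tcp=st['ee_pos'];c0=tcp-[0,0,75]
th=np.radians(-11.7);ex=np.array([np.cos(th),np.sin(th),0]);ey=np.array([-ex[1],ex[0],0])
print("tcp",tcp@ex,tcp@ey)
for n in ["scene","side","wrist"]:
    p,d,c=load(n,5);W=cloud(d,c); q=W.reshape(-1,3)-c0
    a=q@ex;r=np.hypot(q@ey,q[:,2])
    m=(np.abs(a)<16)&(r>76)&(r<108)&(p.max(-1).ravel()<80)&~((np.abs(q@ey)<40)&(q[:,2]>40))
    P=W.reshape(-1,3)[m]
    x,e=fitring(P,[*c0,-11.7,0]); dd=x[:3]-tcp
    print(n,m.sum(),x,e,"rel",dd@ex,dd@ey,dd[2], "abs",x[:3]@ex,x[:3]@ey)
p=load("scene",5)[0];cv2.imwrite("pics/s5.png",cv2.resize(p[90:230,270:410],None,fx=4,fy=4,interpolation=cv2.INTER_CUBIC)[:,:,::-1])
p=load("side",5)[0];cv2.imwrite("pics/d5.png",cv2.resize(p[130:300,120:290],None,fx=3.4,fy=3.4,interpolation=cv2.INTER_CUBIC)[:,:,::-1])
```

```text
9.1 [490.68317836 185.19220706 255.04859014] [ 1.12163862e-03 -4.76312420e-01 -2.10992223e+00] [-0.02536526 -0.08814935 -0.03450011] 19.70651166908086
tcp 442.93353425009093 280.8487481211802
scene 1289 [490.85 183.9  179.68 -11.64   0.24] 0.7824051955749614 rel 0.42548603824049885 -1.2320709666544123 -75.36473607298888 abs 443.35902028833146 279.6166771545258
side 1753 [489.72 185.22 181.37 -11.68   0.25] 0.8267020960348201 rel -0.9485979871104309 -0.16916815562376072 -73.68156533642158 abs 441.9849362629805 280.67957996555646
wrist 4267 [491.28 184.39 178.83 -12.28  -0.08] 0.3319795662992817 rel 0.7451478422403189 -0.6643089505312304 -76.22011878500464 abs 443.67868209233126 280.184439170649
```

View pics/s5.png

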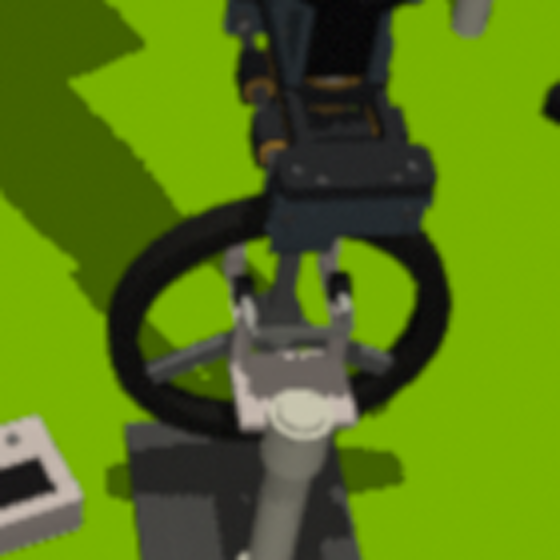

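View pics/d5.png

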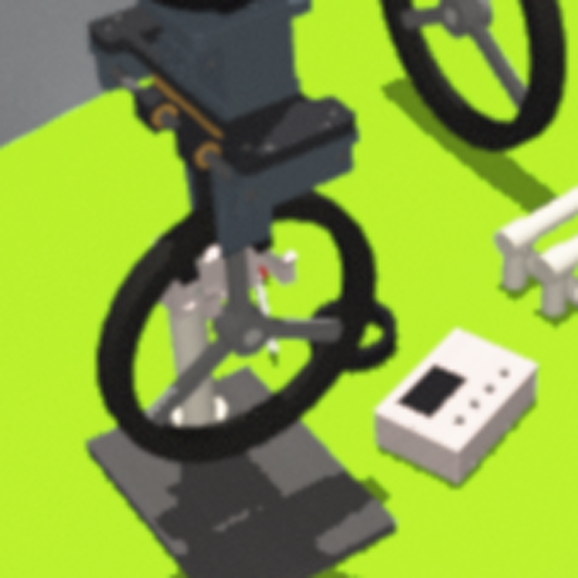

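View pics/wrist5.png

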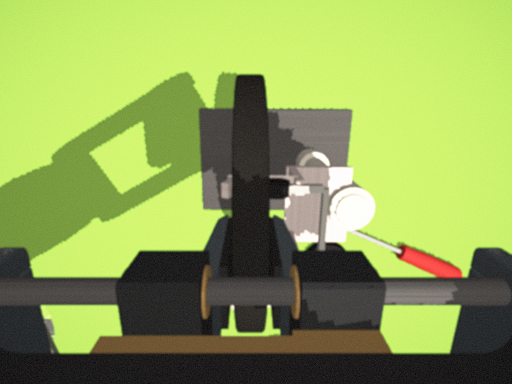

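Prongs are inside the rim and the wheel lines up in all three views. Lowering to just above the rollers.

Call:
{"op": "send_rows", "data": {
  "commands": [
    [[0.05,0,0,0,0,0],[0.1,0,0,0,0,0],[0.15,0,0,0,0,0],[0.18,0,0,0,0,0],[0.18,0,0,0,0,0]]
  ]
}}

```text
time_s: 9.72
ee_pos: [490.8, 185.0, 236.6]
ee_rot: [-139.1, 90.0, -150.8]
force: [0.1, 0.1, -1.4]
gripper_width: 19.9
```

Call:
{"op": "send_rows", "data": {
  "commands": [
    [[0.01,0,0,0,0,0],[0.02,0,0,0,0,0],[0.03,0,0,0,0,0]]
  ]
}}

```text
time_s: 10.1
ee_pos: [491.0, 185.1, 233.9]
ee_rot: [-5.9, 90.0, -17.6]
force: [-0.2, 0.0, -2.3]
gripper_width: 19.9
```

Call:
{"op": "send_rows", "data": {
  "commands": [
    [[0.01,0,0,0,0,0],[0.02,0,0,0,0,0]]
  ]
}}

```text
time_s: 10.35
ee_pos: [490.9, 185.1, 231.9]
ee_rot: [-82.2, 90.0, -93.9]
force: [-0.9, -0.3, -0.9]
gripper_width: 19.8
```

Call:
{"op": "send_rows", "data": {
  "commands": [
    [[0.01,0,0,0,0,0],[0.015,0,0,0,0,0]]
  ]
}}

```text
time_s: 10.6
ee_pos: [490.6, 185.1, 230.8]
ee_rot: [177.5, 90.0, 165.8]
force: [-2.5, 0.6, 2.4]
gripper_width: 20.1
```

Call:
{"op": "send_rows", "data": {
  "commands": [
    [[0.008,0,0,0,0,0],[0.015,0,0,0,0,0]]
  ]
}}

```text
time_s: 10.85
ee_pos: [490.4, 185.1, 228.9]
ee_rot: [-170.4, 89.9, 177.9]
force: [-3.7, 0.7, 1.1]
gripper_width: 20.0
```

Call:
{"op": "send_rows", "data": {
  "commands": [
    [[0.008,0,0,0,0,0],[0.015,0,0,0,0,0]]
  ]
}}

```text
time_s: 11.1
ee_pos: [490.5, 185.1, 227.0]
ee_rot: [-164.9, 89.9, -176.6]
force: [-2.9, 1.1, 0.9]
gripper_width: 19.5
```

Roller contact started at about 231 mm: 3–4 N towards −x and about 3 N net vertical. Continuing in small steps.

Call:
{"op": "send_rows", "data": {
  "commands": [
    [[0.008,0,0,0,0,0],[0.015,0,0,0,0,0],[0.02,0,0,0,0,0]]
  ]
}}

```text
time_s: 11.48
ee_pos: [490.8, 185.1, 225.2]
ee_rot: [-154.3, 90.0, -166.0]
force: [-3.3, 0.4, -0.6]
gripper_width: 20.1
```

Call:
{"op": "send_rows", "data": {
  "commands": [
    [[0.008,0,0,0,0,0],[0.015,0,0,0,0,0]]
  ]
}}

```text
time_s: 11.72
ee_pos: [490.9, 185.1, 223.8]
ee_rot: [-141.5, 90.0, -153.2]
force: [-3.6, 1.2, -0.3]
gripper_width: 19.7
```

Call:
{"op": "send_rows", "data": {
  "commands": [
    [[0.008,0,0,0,0,0],[0.015,0,0,0,0,0]]
  ]
}}

```text
time_s: 11.98
ee_pos: [490.9, 185.1, 222.4]
ee_rot: [-51.9, 90.0, -63.6]
force: [-3.0, 0.9, -0.1]
gripper_width: 19.8
```

Call:
{"op": "send_rows", "data": {
  "commands": [
    [[0.005,0,0,0,0,0],[0.01,0,0,0,0,0]]
  ]
}}

```text
time_s: 12.22
ee_pos: [490.9, 185.1, 221.4]
ee_rot: [-26.3, 90.0, -38.0]
force: [-4.4, 1.3, -0.4]
gripper_width: 19.8
```

Call:
{"op": "send_rows", "data": {
  "commands": [
    [[0.005,0,0,0,0,0],[0.01,0,0,0,0,0]]
  ]
}}

```text
time_s: 12.48
ee_pos: [490.9, 185.1, 220.5]
ee_rot: [-2.3, 90.0, -14.0]
force: [-3.2, 0.7, 0.2]
gripper_width: 19.6
```

Call:
{"op": "send_rows", "data": {
  "commands": [
    [[0.005,0,0,0,0,0],[0.01,0,0,0,0,0]]
  ]
}}

```text
time_s: 12.72
ee_pos: [490.9, 185.1, 219.4]
ee_rot: [-9.2, 90.0, -20.9]
force: [-4.3, 0.5, 0.8]
gripper_width: 19.7
```

Call:
{"op": "send_rows", "data": {
  "commands": [
    [[0.003,0,0,0,0,0],[0.006,0,0,0,0,0]]
  ]
}}

```text
time_s: 12.98
ee_pos: [490.9, 185.1, 218.8]
ee_rot: [-14.5, 90.0, -26.2]
force: [-3.9, 0.0, 0.6]
gripper_width: 19.8
```

Call:
{"op": "send_rows", "data": {
  "commands": [
    [[0.003,0,0,0,0,0],[0.006,0,0,0,0,0]]
  ]
}}

```text
time_s: 13.22
ee_pos: [490.9, 185.1, 218.2]
ee_rot: [-47.3, 90.0, -59.0]
force: [-4.0, 1.2, 0.4]
gripper_width: 20.0
```

Call:
{"op": "send_rows", "data": {
  "commands": [
    [[0.003,0,0,0,0,0],[0.006,0,0,0,0,0]]
  ]
}}

```text
time_s: 13.48
ee_pos: [490.9, 185.1, 217.6]
ee_rot: [-37.0, 90.0, -48.7]
force: [-3.1, -0.1, 1.3]
gripper_width: 19.6
```

Call:
{"op": "send_rows", "data": {
  "commands": [
    [[0.003,0,0,0,0,0],[0.005,0,0,0,0,0]]
  ]
}}

```text
time_s: 13.72
ee_pos: [490.9, 185.1, 217.1]
ee_rot: [-91.9, 90.0, -103.6]
force: [-4.4, 1.3, 0.3]
gripper_width: 19.8
```

Call:
{"op": "send_rows", "data": {
  "commands": [
    [[0.002,0,0,0,0,0],[0.004,0,0,0,0,0]]
  ]
}}

```text
time_s: 13.98
ee_pos: [491.0, 185.1, 216.9]
ee_rot: [6.2, 90.0, -5.6]
force: [-4.3, -0.1, 3.0]
gripper_width: 19.7
```

Call:
{"op": "send_rows", "data": {
  "commands": [
    [[0.002,0,0,0,0,0],[0.003,0,0,0,0,0]]
  ]
}}

```text
time_s: 14.22
ee_pos: [491.0, 185.1, 216.8]
ee_rot: [18.3, 90.0, 6.5]
force: [-4.7, 0.6, 4.1]
gripper_width: 19.6
```

Call:
{"op": "send_rows", "data": {
  "commands": [
    [[0.002,0,0,0,0,0],[0.003,0,0,0,0,0]]
  ]
}}

```text
time_s: 14.48
ee_pos: [491.0, 185.1, 216.8]
ee_rot: [25.7, 90.0, 14.0]
force: [-5.4, -0.1, 6.6]
gripper_width: 20.0
```

The stop is rigid at TCP 216.8, which puts the bed at about 219 mm, within the given range. Pressing slightly more so both sides seat, then looking.

Call:
{"op": "send_rows", "data": {
  "commands": [
    [[0.002,0,0,0,0,0],[0.004,0,0,0,0,0],[0.004,0,0,0,0,0]]
  ]
}}

```text
time_s: 14.85
ee_pos: [491.0, 185.1, 216.8]
ee_rot: [26.8, 89.9, 15.1]
force: [-5.0, 0.5, 8.1]
gripper_width: 19.5
```

Call:
{"op": "send_rows", "data": {
  "commands": [
    [[0.002,0,0,0,0,0],[0.003,0,0,0,0,0],[0.003,0,0,0,0,0]]
  ]
}}

```text
time_s: 15.22
ee_pos: [491.0, 185.2, 216.7]
ee_rot: [25.5, 89.9, 13.8]
force: [-5.7, -0.3, 9.3]
gripper_width: 19.6
```

Run:
```python
from snap import *
snap(6)
st=env.state(); print(st['time_s'],st['ee_pos'],st['force'],st['torque'],st['gripper_width'])
np.set_printoptions(suppress=True,precision=2)
tcp=st['ee_pos'];c0=tcp-[0,0,75]
th=np.radians(-11.7);ex=np.array([np.cos(th),np.sin(th),0]);ey=np.array([-ex[1],ex[0],0])
print("tcp",tcp@ex,tcp@ey)
for n in ["scene","side","wrist"]:
    p,d,c=load(n,6);W=cloud(d,c); q=W.reshape(-1,3)-c0
    a=q@ex;r=np.hypot(q@ey,q[:,2])
    m=(np.abs(a)<16)&(r>76)&(r<108)&(p.max(-1).ravel()<80)&~((np.abs(q@ey)<40)&(q[:,2]>40))
    P=W.reshape(-1,3)[m]
    x,e=fitring(P,[*c0,-11.7,0]); dd=x[:3]-tcp
    print(n,m.sum(),x,e,"rel",dd@ex,dd@ey,dd[2], "abs",x[:3]@ex,x[:3]@ey)
p=load("scene",6)[0];cv2.imwrite("pics/s6.png",cv2.resize(p[90:230,270:410],None,fx=4,fy=4,interpolation=cv2.INTER_CUBIC)[:,:,::-1])
p=load("side",6)[0];cv2.imwrite("pics/d6.png",cv2.resize(p[160:260,140:260],None,fx=5,fy=5,interpolation=cv2.INTER_CUBIC)[:,:,::-1])
```

```text
15.375 [490.98956089 185.15241899 216.74231431] [-5.24297723  0.24986986  9.70452331] [-0.23074687  1.00134296 -0.18516457] 20.08846666900109
tcp 443.24161952839165 280.87191722062005
scene 1269 [491.33 183.54 141.48 -11.74   0.23] 0.8342605320585381 rel 0.6630613300420165 -1.5048846112074654 -75.26049077013596 abs 443.90468085843366 279.3670326094126
side 1699 [490.16 184.99 143.06 -11.78   0.21] 0.8246763501253866 rel -0.7766249666773869 -0.3228762879072372 -73.67998084827977 abs 442.4649945617142 280.54904093271284
wrist 4252 [491.75 184.13 140.55 -12.28  -0.2 ] 0.3338317127906194 rel 0.9500506577815593 -0.8515215944073612 -76.1966098750695 abs 444.1916701861732 280.0203956262127
```

View pics/s6.png

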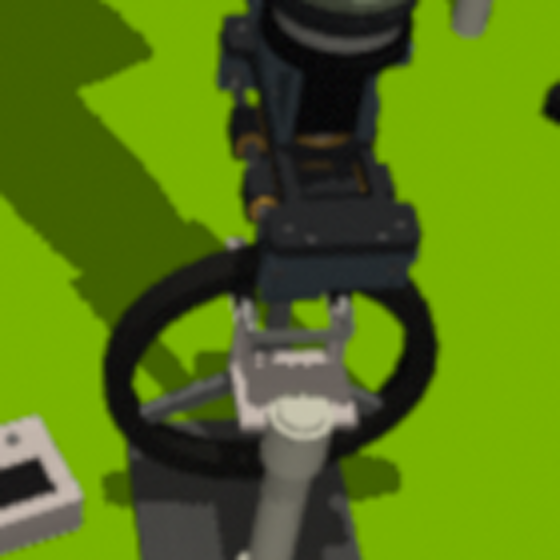

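View pics/d6.png

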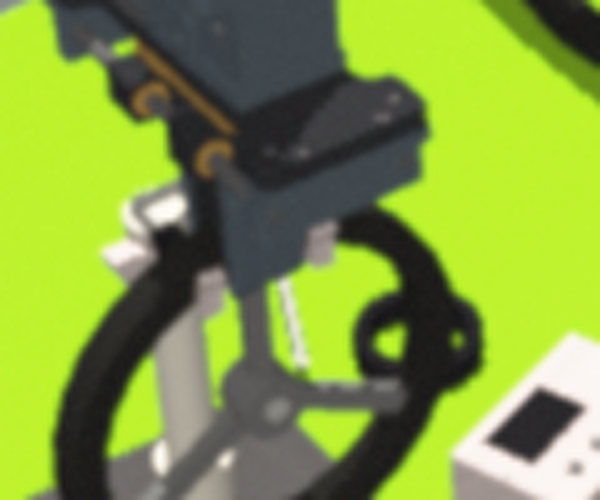

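All three cameras agree on 38.3 mm of descent, so the rim is at the bed. But the wrist moment Mx of about −0.2 Nm suggests most of the load is on the −y prong. I'll ease a little towards −y and −x to even it out.

Call:
{"op": "send_rows", "data": {
  "commands": [
    [[0,-0.004,-0.003,0,0,0],[0,-0.008,-0.005,0,0,0],[0,-0.008,-0.005,0,0,0]]
  ]
}}

```text
time_s: 15.75
ee_pos: [491.0, 185.1, 216.8]
ee_rot: [45.6, 89.8, 33.9]
force: [-4.3, 2.3, 7.9]
gripper_width: 19.6
```

Run:
```python
from snap import *
for i in range(3):
    st=env.state(); print(st['time_s'],st['ee_pos'],st['force'],st['torque'],st['gripper_width'])
```

```text
15.75 [490.97205025 185.11998686 216.79090153] [-4.31249522  2.26752094  7.92698788] [ 0.08581969  0.79359728 -0.14516692] 19.62035428635147
15.75 [490.97205025 185.11998686 216.79090153] [-4.31249522  2.26752094  7.92698788] [ 0.08581969  0.79359728 -0.14516692] 19.62035428635147
15.75 [490.97205025 185.11998686 216.79090153] [-4.31249522  2.26752094  7.92698788] [ 0.08581969  0.79359728 -0.14516692] 19.62035428635147
```

The −y prong still carries most of the load because the pinch constrains the wheel. I'll let go, then press on the top of the rim with shut fingers so the wheel can level itself on both prongs.

Call:
{"op": "send_rows", "data": {
  "commands": [
    [[0,0,0,0,0,0],[0,0,0,0,0,0],[0,0,0,0,0,0],[0,0,0,0,0,0]]
  ],
  "jaw": 0.1
}}

```text
time_s: 16.25
ee_pos: [490.5, 184.3, 215.2]
ee_rot: [-46.8, 90.0, -58.5]
force: [0.4, -0.4, -1.2]
gripper_width: 40.8
```

Run:
```python
from snap import *
st=env.state(); print(st['time_s'],st['ee_pos'],st['force'],st['torque'],st['gripper_width'])
snap(7,("side","scene"))
p=load("scene",7)[0];cv2.imwrite("pics/s7.png",cv2.resize(p[90:230,270:410],None,fx=4,fy=4,interpolation=cv2.INTER_CUBIC)[:,:,::-1])
p=load("side",7)[0];cv2.imwrite("pics/d7.png",cv2.resize(p[160:260,140:260],None,fx=5,fy=5,interpolation=cv2.INTER_CUBIC)[:,:,::-1])
```

```text
16.25 [490.48764085 184.28877331 215.18694808] [ 0.37040735 -0.44676968 -1.16678058] [-0.03426726 -0.08184456 -0.02740864] 40.84899367977741
```

View pics/d7.png

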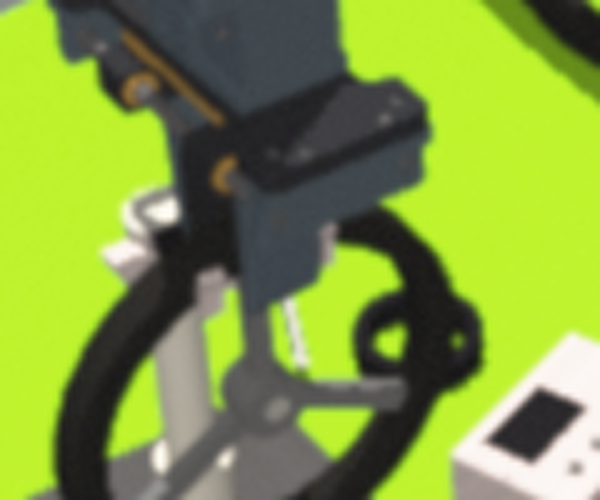

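The wheel stays on the hook. Raising clear, then shutting the fingers.

Call:
{"op": "send_rows", "data": {
  "commands": [
    [[-0.08,0,0,0,0,0],[-0.22,0,0,0,0,0],[-0.4,0,0,0,0,0],[-0.58,0,0,0,0,0],[-0.7,0,0,0,0,0],[-0.75,0,0,0,0,0]]
  ]
}}

```text
time_s: 17.1
ee_pos: [490.5, 184.5, 291.6]
ee_rot: [28.0, 89.9, 16.3]
force: [-0.1, -0.1, 0.0]
gripper_width: 41.4
```

Call:
{"op": "send_rows", "data": {
  "commands": [
    [[0,0,0,0,0,0],[0,0,0,0,0,0],[0,0,0,0,0,0],[0,0,0,0,0,0],[0,0,0,0,0,0],[0,0,0,0,0,0],[0,0,0,0,0,0]]
  ],
  "jaw": 1,
  "force": 20
}}

```text
time_s: 17.98
ee_pos: [490.3, 184.4, 290.4]
ee_rot: [-77.4, 90.0, -89.1]
force: [-0.8, 0.2, -0.2]
gripper_width: 0.5
```

Run:
```python
from snap import *
snap(8)
st=env.state(); print(st['time_s'],st['ee_pos'],st['force'],st['torque'],st['gripper_width'])
np.set_printoptions(suppress=True,precision=2)
th=np.radians(-11.7);ex=np.array([np.cos(th),np.sin(th),0]);ey=np.array([-ex[1],ex[0],0])
tcp=st['ee_pos'];print("tcp",tcp@ex,tcp@ey)
c0=np.array([490.5,184.3,141.7])
for n in ["scene","side","wrist"]:
    p,d,c=load(n,8);W=cloud(d,c); q=W.reshape(-1,3)-c0
    a=q@ex;r=np.hypot(q@ey,q[:,2])
    m=(np.abs(a)<16)&(r>76)&(r<108)&(p.max(-1).ravel()<80)&~((np.abs(q@ey)<40)&(q[:,2]>40))
    P=W.reshape(-1,3)[m]
    x,e=fitring(P,[*c0,-11.7,0])
    print(n,m.sum(),x,e, "abs",x[:3]@ex,x[:3]@ey)
p=load("scene",8)[0];cv2.imwrite("pics/s8.png",cv2.resize(p[90:230,270:410],None,fx=4,fy=4,interpolation=cv2.INTER_CUBIC)[:,:,::-1])
p=load("side",8)[0];cv2.imwrite("pics/d8.png",cv2.resize(p[160:260,140:260],None,fx=5,fy=5,interpolation=cv2.INTER_CUBIC)[:,:,::-1])
```

```text
18.125 [490.25594887 184.41390319 290.44846886] [ 0.38174826 -0.59109793  0.04503076] [-0.0212182  -0.09226011 -0.00075325] 0.28981239169479694
tcp 442.6730115193163 279.99997849989376
scene 1364 [491.53 182.86 141.17 -11.98  -0.69] 0.8602200879629347 abs 444.23921214281535 278.73903068513897
side 1726 [490.49 184.54 142.96 -12.05  -0.56] 0.8562960139507381 abs 442.8762293285909 280.17067388085457
wrist 1930 [492.44 183.2  140.68 -12.72  -1.69] 0.3438865067555099 abs 445.0577518391305 279.25610647296566
```

View pics/s8.png

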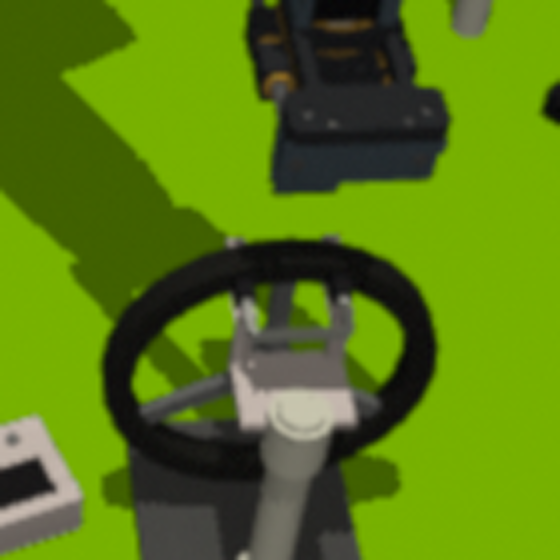

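View pics/d8.png

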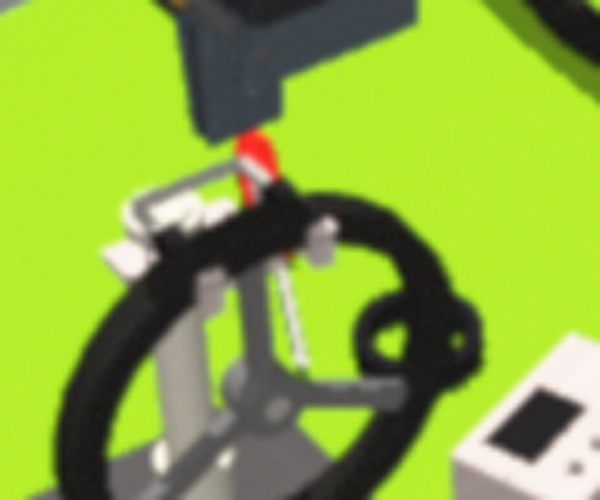

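View pics/wrist8.png

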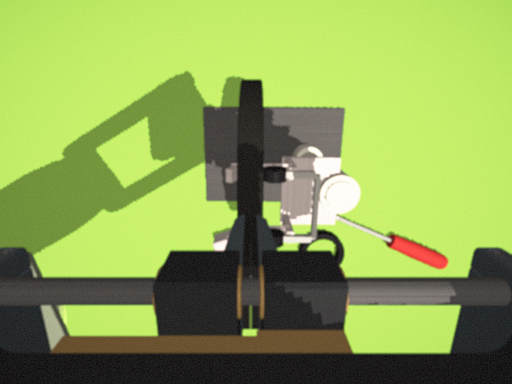

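Both prongs are inside the rim and the wheel has centred itself (about 0.7 mm towards −y). Now pressing the top of the rim with shut fingers: down to just above, then small steps.

Call:
{"op": "send_rows", "data": {
  "commands": [
    [[0.06,0,0,0,0,0],[0.18,0,0,0,0,0],[0.3,0,0,0,0,0],[0.4,0,0,0,0,0],[0.44,0,0,0,0,0],[0.44,0,0,0,0,0]]
  ]
}}

```text
time_s: 18.88
ee_pos: [490.2, 184.4, 246.2]
ee_rot: [-136.9, 90.0, -148.6]
force: [-0.3, -0.1, -0.8]
gripper_width: 0.3
```

Call:
{"op": "send_rows", "data": {
  "commands": [
    [[0.005,0,0,0,0,0],[0.01,0,0,0,0,0],[0.015,0,0,0,0,0],[0.02,0,0,0,0,0]]
  ]
}}

```text
time_s: 19.38
ee_pos: [490.3, 184.4, 244.5]
ee_rot: [1.2, 90.0, -10.5]
force: [-0.1, -0.5, -0.9]
gripper_width: 0.2
```

Call:
{"op": "send_rows", "data": {
  "commands": [
    [[0.004,0,0,0,0,0],[0.008,0,0,0,0,0],[0.01,0,0,0,0,0]]
  ]
}}

```text
time_s: 19.75
ee_pos: [490.2, 184.4, 243.3]
ee_rot: [-109.1, 90.0, -120.8]
force: [0.0, 0.7, -0.3]
gripper_width: 0.4
```

Call:
{"op": "send_rows", "data": {
  "commands": [
    [[0.004,0,0,0,0,0],[0.008,0,0,0,0,0],[0.01,0,0,0,0,0]]
  ]
}}

```text
time_s: 20.12
ee_pos: [490.3, 184.4, 242.4]
ee_rot: [-47.8, 90.0, -59.5]
force: [0.7, -0.1, 1.2]
gripper_width: 0.3
```

Call:
{"op": "send_rows", "data": {
  "commands": [
    [[0.003,0,0,0,0,0],[0.006,0,0,0,0,0]]
  ]
}}

```text
time_s: 20.38
ee_pos: [490.4, 184.4, 242.3]
ee_rot: [15.2, 90.0, 3.5]
force: [-0.9, -0.3, 4.5]
gripper_width: 0.5
```

Call:
{"op": "send_rows", "data": {
  "commands": [
    [[0.003,0,0,0,0,0],[0.006,0,0,0,0,0]]
  ]
}}

```text
time_s: 20.62
ee_pos: [490.5, 184.4, 242.3]
ee_rot: [18.9, 89.9, 7.2]
force: [-1.9, -0.4, 6.9]
gripper_width: 0.4
```

Call:
{"op": "send_rows", "data": {
  "commands": [
    [[0.003,0,0,0,0,0],[0.006,0,0,0,0,0]]
  ]
}}

```text
time_s: 20.88
ee_pos: [490.5, 184.4, 242.2]
ee_rot: [21.0, 89.9, 9.3]
force: [-2.1, -1.8, 9.8]
gripper_width: 0.5
```

Call:
{"op": "send_rows", "data": {
  "commands": [
    [[0.003,0,0,0,0,0],[0.006,0,0,0,0,0]]
  ]
}}

```text
time_s: 21.12
ee_pos: [490.6, 184.4, 242.2]
ee_rot: [21.7, 89.9, 10.0]
force: [-2.5, -0.7, 13.1]
gripper_width: 0.4
```

Run:
```python
from snap import *
st=env.state(); print(st['time_s'],st['ee_pos'],st['force'],st['torque'])
```

```text
21.125 [490.55463062 184.38428035 242.18603071] [-2.5298941  -0.69578998 13.07676248] [-0.34471742  0.51706178 -0.04064369]
```

The rim didn't move under 13 N from above (242.4 → 242.2 mm), so it's on the bed. Retracting and doing the last check.

Call:
{"op": "send_rows", "data": {
  "commands": [
    [[-0.02,0,0,0,0,0],[-0.08,0,0,0,0,0],[-0.25,0,0,0,0,0],[-0.5,0,0,0,0,0],[-0.8,0,0,0,0,0],[-1,0,0,0,0,0],[-1,0,0,0,0,0]]
  ]
}}

```text
time_s: 22.0
ee_pos: [491.0, 184.7, 341.2]
ee_rot: [30.7, 89.8, 19.0]
force: [-0.2, -0.9, 0.0]
gripper_width: 0.3
```

Call:
{"op": "send_rows", "data": {
  "commands": [
    [[0,0,-0.4,0,0,0],[0,0,-0.9,0,0,0],[0,0,-0.9,0,0,0],[0,0,-0.9,0,0,0]]
  ]
}}

```text
time_s: 22.5
ee_pos: [402.4, 202.6, 339.3]
ee_rot: [-100.9, 90.0, -112.6]
force: [0.9, 0.2, -0.5]
gripper_width: 0.5
```

Run:
```python
from snap import *
snap(9)
st=env.state(); print(st['time_s'],st['ee_pos'],st['force'])
np.set_printoptions(suppress=True,precision=2)
th=np.radians(-11.7);ex=np.array([np.cos(th),np.sin(th),0]);ey=np.array([-ex[1],ex[0],0])
c0=np.array([490.5,184.3,141.7])
for n in ["scene","side","wrist"]:
  for k in (8,9):
    p,d,c=load(n,k);W=cloud(d,c); q=W.reshape(-1,3)-c0
    a=q@ex;r=np.hypot(q@ey,q[:,2])
    m=(np.abs(a)<16)&(r>76)&(r<108)&(p.max(-1).ravel()<80)&~((np.abs(q@ey)<40)&(q[:,2]>40))
    x,e=fitring(W.reshape(-1,3)[m],[*c0,-11.7,0])
    print(n,k,m.sum(),x,e,"abs",x[:3]@ex,x[:3]@ey)
# bystanders moved? compare to frame 0
for n in ["scene","side"]:
    p0=load(n,0)[0].astype(int);p9=load(n,9)[0].astype(int)
    d=np.abs(p0-p9).max(-1)>60
    for nm,P in {"charger":[461,25,20],"tape":[572,8,12],"plate":[524,177,12]}.items():
        u,v=proj(P,load(n,0)[2])[0].astype(int); print(n,nm,u,v,"diff px",d[v-12:v+12,u-12:u+12].sum())
p=load("side",9)[0];a=cv2.resize(p[160:260,140:260],None,fx=5,fy=5,interpolation=cv2.INTER_CUBIC)
cv2.imwrite("pics/d9.png",a[:,:,::-1])
```

```text
22.65 [403.00251831 202.53506888 339.39728431] [ 0.13118185 -0.09638483  0.40697369]
scene 8 1364 [491.53 182.86 141.17 -11.98  -0.69] 0.8602200879629347 abs 444.23921214281535 278.73903068513897
scene 9 1353 [491.   183.03 141.14 -11.96  -0.22] 0.7863610383407433 abs 443.6832955015039 278.7914576538263
side 8 1726 [490.49 184.54 142.96 -12.05  -0.56] 0.8562960139507381 abs 442.8762293285909 280.17067388085457
side 9 1743 [490.11 184.53 142.98 -11.95  -0.25] 0.9168814762195012 abs 442.50298689572526 280.0841172295836
wrist 8 1930 [492.44 183.2  140.68 -12.72  -1.69] 0.3438865067555099 abs 445.0577518391305 279.25610647296566
wrist 9 4010 [491.6  183.4  140.91 -11.99  -0.29] 0.3211400778814806 abs 444.19588226693907 279.28308298227654
scene charger 268 215 diff px 0
scene tape 273 254 diff px 0
scene plate 331 224 diff px 0
side charger 249 246 diff px 0
side tape 222 226 diff px 153
side plate 188 270 diff px 27
```

View pics/d9.png

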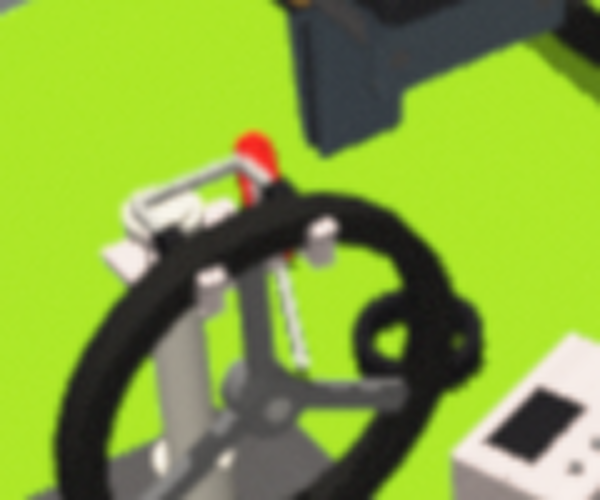

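View pics/scene9.png

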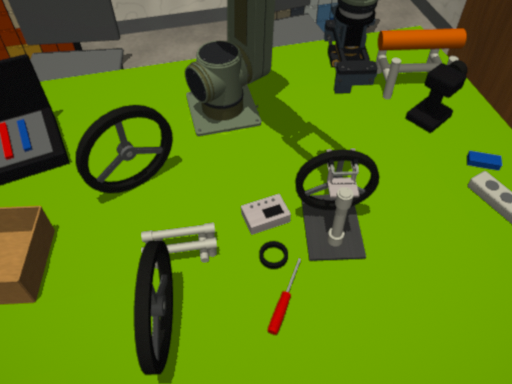

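View pics/wrist9.png

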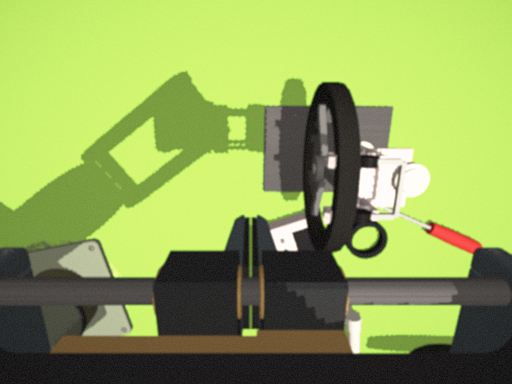

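All three views agree. The wheel is upright (tilt −0.25°) and its centre sits 77 mm below the bed height seen in each camera, within about 1.5 mm. The charger and the stand base are unchanged. Handing in.

Run:
```python
from workcell import env
print(env.job_done()); print(env.state()['time_s'])
```

```text
the job is handed in; nothing more can be done
None
the job is handed in; nothing more can be done
```

The wheel hangs by its rim on the twin J-hook with both prongs inside the rim, and I have let go of it and handed the job in. I pinched the smallest wheel (200 mm, in the cradle) at the top of its rim and lifted it straight out. I then lowered it past the rollers in small steps until it stopped, released it, and pressed the rim top with shut fingers. The clock read about 22.7 s of the 48 s allowed.

**Fully home:**
- The rim stopped firmly at the bed, about 219 mm above the table, and moved only about 0.2 mm under the final 13 N press.
- In all three cameras the wheel is upright to about 0.3°, with its centre 77 mm below the bed as each camera sees it, within about 1.5 mm.
- The pins are hidden by the rim, so I could not see them go flush.

**Load on the hook:** The highest readings were about 12 N while seating (wheel weight added) and 13 N in the final press. With the 10 N resting load that makes about 23 N at most, by my own readings.

**Checks that disagreed:**
- A sideways wrist moment suggested uneven load on the two prongs. It also appeared in the central top press, so I took it as a sensor offset, but I could not rule out a slight difference.
- Passing the rollers took only about 3–4 N, less than the 7–18 N stated, probably because I kept the rim slightly off the rigid tips.

**Bystanders:** The charger shows no change. The tape looks unmoved in the scene view; the hung wheel covers it in the side view. I checked the screwdriver by eye only, and it looks unmoved. The stand base shows no change in the scene view, but a small patch differs in the side view, which I put down to the wheel or its shadow.

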